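# Tip a glove carton into its bench dispenser and close the cover

### The job

Refill the glove dispenser: bring the carton, still standing, squarely up against the front edge of the dispenser's floor and midway between its cheeks, then push it high so that it tips over that edge onto its back, oval opening upwards. Push it fully home against the back wall and swing the blue cover right down over it, so that the lip hangs in front of the carton. Leave the bottles, jars and rheometer parts around it where they stand.

Things in the scene. Friction and masses are not known exactly. Their poses are not given: they have to be found in the camera images.
- carton: Unopened glove carton, white card, purple band along its foot, lilac band at one end; 190 x 110 x 60 mm, 0.2 to 0.45 kg. Starts standing on a long narrow side. Smooth: pushed high with nothing at its foot it tends to slide. Origin: centre of the 60 x 190 mm face it stands on at the start. Own z: up the 110 mm; y: along the 190 mm; x: through the 60 mm, at the start towards the dispenser.
- opening (a point): Middle of the carton's big face with the oval tear-out opening panel (outlined in black): the face at the carton's own x = -30 mm, looking away from the dispenser at the start. This point is 55 mm above the foot; axes as the carton's.
- dispenser: Steel dispenser for one carton, screwed to the bench; open at front and top. Floor plate 124 (x) x 214 mm (y), its top 12 mm above the bench. Origin: centre of its underside. x from the open front to the back, y along the width, z up. Side cheeks: inner faces at y = -104 and +104 mm, from x = -42 mm back, 45 mm high above the bench, 73 mm for the rear 30 mm.
- front_edge (a point): Middle of the floor's front top edge, at x = -62 mm, z = 12 mm in the dispenser: a 12 mm high step up from the bench that stops the foot of the carton and over which it tips. Axes as the dispenser's.
- back_wall (a point): Middle of the back wall's inner face, at x = +58 mm, z = 40 mm in the dispenser; the wall reaches 74 mm above the bench. Axes as the dispenser's.
- cover_hinge (a point): Middle of the cover's hinge axis on top of the back wall, at x = 60 mm, z = 78 mm in the dispenser; the axis runs along the dispenser's y. Axes as the dispenser's.
- cover (a joint): Angle (rad) of the dispenser's blue cover: 0 fully down and level, 1.57 upright, 2.0 leaning back at its stop; starts open. Stiff hinge (0.18 N m; cover 0.2 kg): stays where left, must be pushed all the way down. A 4 mm frame 214 mm wide with a 68 x 166 mm window; front bar 93 to 121 mm from the hinge; lip at its front edge turned down 14 mm, inner face 118 mm from the hinge.
- cover_tab (a point): Middle of the outer (top) face of the cover's thumb tab, a tongue 18 x 50 x 4 mm that continues the frame in the middle of the front bar, 121 to 139 mm from the hinge axis; this point is 130 mm from it. With the cover down the frame's underside is 76 mm, its top 80 mm above the bench.
- amber_bottle: Amber glass bottle with white cap, 68 mm across, 150 mm tall, a bystander. Origin: centre of its underside; z up.
- clear_bottle: Clear glass bottle with blue cap, 64 mm across, 130 mm tall, a bystander. Origin: centre of its underside; z up.
- jar_a: White sample jar with red lid, 48 mm across, 62 mm tall, a bystander. Origin: centre of its underside; z up.
- jar_b: Second white sample jar with red lid, 48 mm across, 62 mm tall, a bystander. Origin: centre of its underside; z up.
- plate_geometry: Steel rheometer measuring plate standing disc down, shaft up: disc 60 mm across, 64 mm tall, a bystander. Origin: centre of its underside; z up.
- cone_geometry: Aluminium rheometer measuring cone standing disc down, 50 mm across, 52 mm tall, a bystander. Origin: centre of its underside; z up.
- clamp_ring: Flat steel ring lying on the bench, 60 mm outside, 44 mm inside, 12 mm high, a bystander. Origin: centre of its underside; z up.
Mind the look-alikes: they are no part of the job. Leave any brown look-alike of the carton alone.

How it is judged:
By the outcome, as a careful person would: the job done as asked, in the order asked, and still so for the second after the job is handed in, with the robot touching nothing.
It also fails if it takes over 69 s, if anything falls off the work surface, if the arm or the gripper's body presses on something with over 40 N, if the wrist force passes 120 N, or if a joint passes its speed limit or range.

### The arm

A 7-joint arm with a two-finger parallel gripper is mounted at the origin on the work surface. World frame = base frame: x ahead of the robot, y to its left, z up, the work surface at z = 0. Lengths are in mm, angles in rad, forces in N, time in s.
With the tool pointing down it reaches from about 400 to 875 mm from the base axis. Payload 4.4 kg.
Tool frame: the origin (TCP) lies at the centre of the arm's flange, where the gripper is bolted on; the fingertips stand 173 mm ahead of it and the grasp point (between the pads) lies 155 mm ahead of it; z points along the fingers, y is the direction in which the jaws open and shut (so a half turn about z gives the same grasp; the last joint's range is limited). The gripper opens to 85 mm and grips with 20 to 120 N. Pads are 22 mm wide; open, the fingers measure 114 mm over their backs; the gripper's body (76 mm by 85 mm) begins 54 mm behind the grasp point. The pads swing forward as they close: fully open they stand 13 mm farther back than shut.
Start: joints at [1.26, 0.628, 0.038, 1.517, -0.027, 0.996, -0.02], TCP at [157.556, -630.628, 404.713] pointing down, gripper open.
Joint ranges: [-3.06, 3.06], [-0.37, 2.12], [-1.25, 1.32], [0.18, 2.47], [-1.1, 4.24], [0.23, 1.98], [-2.94, 2.94]. Speed limits (rad/s): [2.57, 2.57, 3.14, 3.14, 3.14, 3.14, 3.14].

### API

Orientations are given as [roll, pitch, yaw] about the fixed x, y, z axes, in that order (R = Rz(yaw) Ry(pitch) Rx(roll)).
In Python, from cell import * gives the robot as it stands. The module is installed in compiled form; this text tells all that it offers.
- The arm moves only by the shell command python3 -m jog 'ROWS'. ROWS is JSON, one flat list of numbers, 5 for each row, row after row: the shift along the tool's x, y, z in mm, then the turn about the tool's z in degrees, then the finger opening in mm, from 0 to 85.4. A call has 1 to 20 rows; each row is the pose to reach, as a shift and turn from the pose commanded when the call began, along the tool's axes at that moment; what a row does not reach only later rows make up. A row lasts 1/12 s, in which the tool goes at most 41.7 mm and 7.16 degrees, less where a joint would pass 70% of its speed; a pose out of reach is approached as far as the arm can. A call with a gripper value outside its range is refused whole. The fingers move at their own pace and stop on an object; the grip force is fixed at half the most. Time passes only in rows, so rows that repeat a pose let the fingers close. It gives the time, the measured TCP pose, the force and the opening at its end, in the units of the state.
- read_state(): the state, without advancing time (a new reading comes with each control period).
- get_image(name): name is "scene" or "side" or "wrist"; returns (picture, depth): 400x640x3 uint8, blue, green, red; 400x640 float32, mm along the optical axis (not along the pixel's ray), 0 where there is no reading.
- camera_params(name): a dict with "K" (3x3 intrinsics, pixels), "T" (4x4, takes a point from camera to world coordinates). Camera axes: x right, y up, looking along -z (the intrinsics and any distortion apply to the point x, -y, -z); pixel columns grow to the right and rows downward; lengths in mm; the calibration is good to about 2 mm. A picture is of the moment at which its call begins: read the wrist's pose just before it. camera_params takes no time and is no camera call; for the wrist camera it gives the pose at the moment of the call.
- finish_job(): hands the job in, once; it reports no verdict.
The state is a dict: "clock": time; "qpos": joint angles; "qd": joint speeds; "tau": joint torques, N m; "eef_pos": TCP position; "tool_rot": TCP orientation; "force": force on the tool from outside, world axes, zero at the start; "torque": the same for the moment, N m; "width": finger opening in mm.
Only numpy, scipy, OpenCV 4.12 (cv2) and the standard library are available. Lean on these libraries where they do the work, as an engineer would, in place of code of your own. Each camera call takes 0.05 s, during which the arm holds its last target.

## Working session

There is one attempt and no reset: what is moved stays moved. The work goes in short steps, Python scripts to look and compute and a shell command to move; the robot and the scene stay as the last step left them, time stands still between calls to the robot, and variables do not carry over. Pictures are saved under pics/ and viewed, and the job is handed in when it is done.

```bash
mkdir -p pics; python3 - <<'E'
from cell import *
import cv2
print(read_state())
for n in("scene","side","wrist"):
    p,d=get_image(n); cv2.imwrite(f"pics/{n}0.png",p)
    c=camera_params(n); print(n,c["K"],c["T"])
E
```

```text
{'clock': 0.0, 'qpos': array([ 1.26019932,  0.62931131,  0.03845952,  1.51836057, -0.02700584,
        0.99628483, -0.0199924 ]), 'qd': array([ 4.22650633e-04,  5.05637390e-06, -6.97416896e-04,  6.47428007e-04,
        4.55369212e-04, -5.89637175e-04, -1.04175152e-03]), 'tau': array([ 1.82686788e-03, -5.63403583e+01,  1.22644454e+00, -1.93445832e+01,
        1.09101157e-02,  1.05500247e-02, -4.52715966e-06]), 'eef_pos': array([ 157.48758308, -630.33111077,  403.8140427 ]), 'tool_rot': array([-3.13974726e+00,  2.77452585e-05,  2.44787417e-01]), 'force': array([ 0.1953118 , -0.10117573, -0.1494253 ]), 'torque': array([-0.04556999, -0.036855  ,  0.00094928]), 'width': 85.61146761544208}
scene [[395.11981966   0.         319.40080486]
 [  0.         395.11981966 199.57146859]
 [  0.           0.           1.        ]] [[ 8.62978733e-01 -2.86409428e-01  4.16217907e-01  9.63361699e+02]
 [ 5.04809639e-01  5.22790995e-01 -6.86918338e-01 -6.95062460e+02]
 [-2.08550856e-02  8.02906729e-01  5.95739751e-01  7.00030188e+02]
 [ 0.00000000e+00  0.00000000e+00  0.00000000e+00  1.00000000e+00]]
side [[372.43000077   0.         318.90840366]
 [  0.         372.43000077 197.36308812]
 [  0.           0.           1.        ]] [[-9.75908528e-01  1.64610352e-01 -1.43199079e-01  3.79364268e+02]
 [-2.17161897e-01 -6.69523819e-01  7.10336939e-01  7.59396239e+02]
 [ 2.10536196e-02  7.24321260e-01  6.89141101e-01  7.84214911e+02]
 [ 0.00000000e+00  0.00000000e+00  0.00000000e+00  1.00000000e+00]]
wrist [[286.59043457   0.         321.92043368]
 [  0.         286.59043457 200.48411478]
 [  0.           0.           1.        ]] [[ 2.41820658e-01  9.25708314e-01  2.90838249e-01  2.32376728e+02]
 [-9.70320354e-01  2.31037889e-01  7.14136170e-02 -6.11603823e+02]
 [-1.08647618e-03 -2.99475561e-01  9.54103353e-01  3.73467958e+02]
 [ 0.00000000e+00  0.00000000e+00  0.00000000e+00  1.00000000e+00]]
```

View pics/scene0.png

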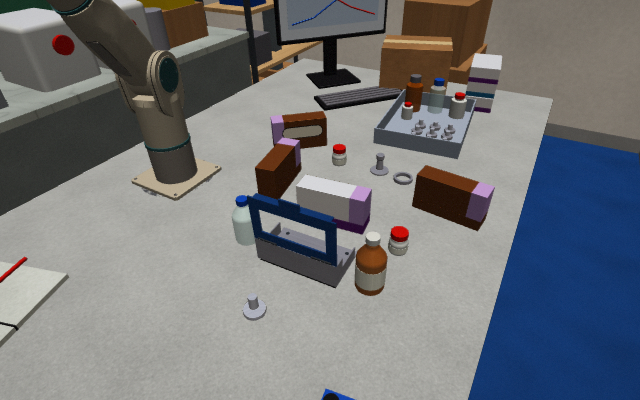

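View pics/side0.png

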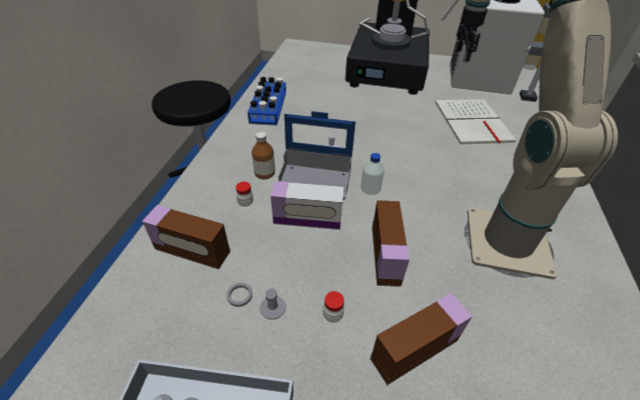

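View pics/wrist0.png

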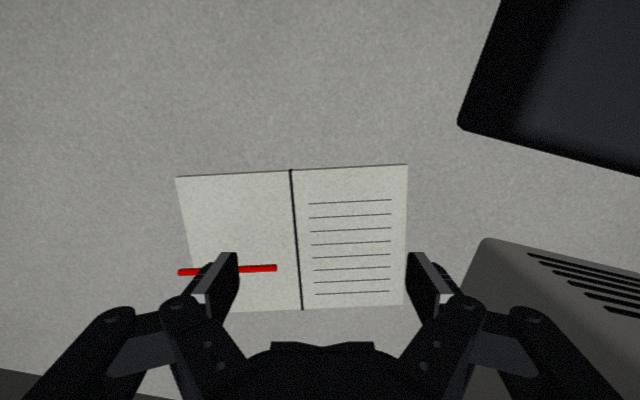

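The carton (white) stands at about side px (307,205), in front of the dispenser at (318,165), which opens towards the side camera. Next, enlarged crops.

```bash
cat > h.py <<'E'
from cell import *
import numpy as np,cv2
def pt(n,u,v,d):
    c=camera_params(n);K=c["K"];T=c["T"]
    p=np.array([(u-K[0,2])/K[0,0]*d,-(v-K[1,2])/K[1,1]*d,-d,1]);return (T@p)[:3]
def ray(n,u,v,z):
    c=camera_params(n);T=c["T"];o=T[:3,3];a=pt(n,u,v,1.)-o
    return o+a*(z-o[2])/a[2]
def proj(n,P):
    c=camera_params(n);K=c["K"];q=np.linalg.inv(c["T"])@np.r_[P,1]
    return K[0,0]*q[0]/-q[2]+K[0,2],K[1,1]*-q[1]/-q[2]+K[1,2]
E
python3 - <<'E'
from h import *
print(camera_params("side").keys())
p=cv2.imread("pics/side0.png");cv2.imwrite("pics/sc.png",cv2.resize(p[100:240,220:400],None,fx=4.4,fy=4.2,interpolation=2))
p=cv2.imread("pics/scene0.png");cv2.imwrite("pics/cc.png",cv2.resize(p[165:305,220:420],None,fx=4,fy=4,interpolation=2))
E
```

```text
dict_keys(['K', 'T'])
```

View pics/sc.png

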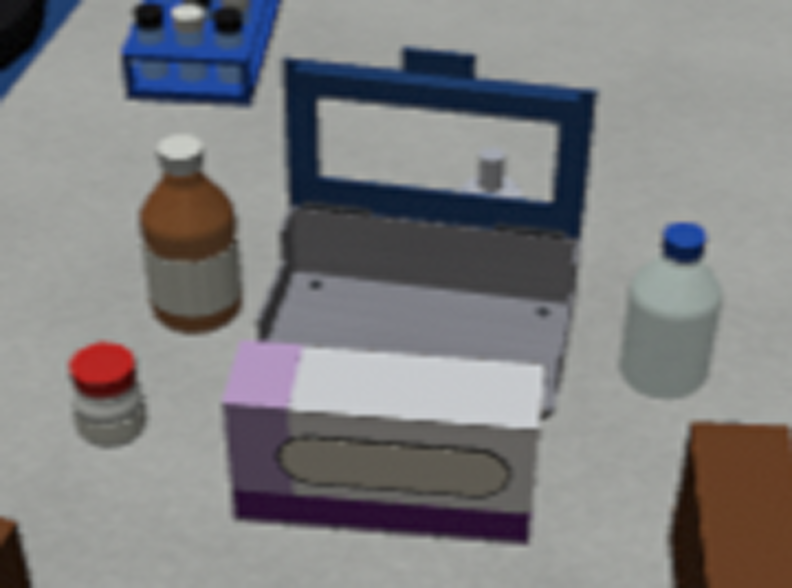

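View pics/cc.png

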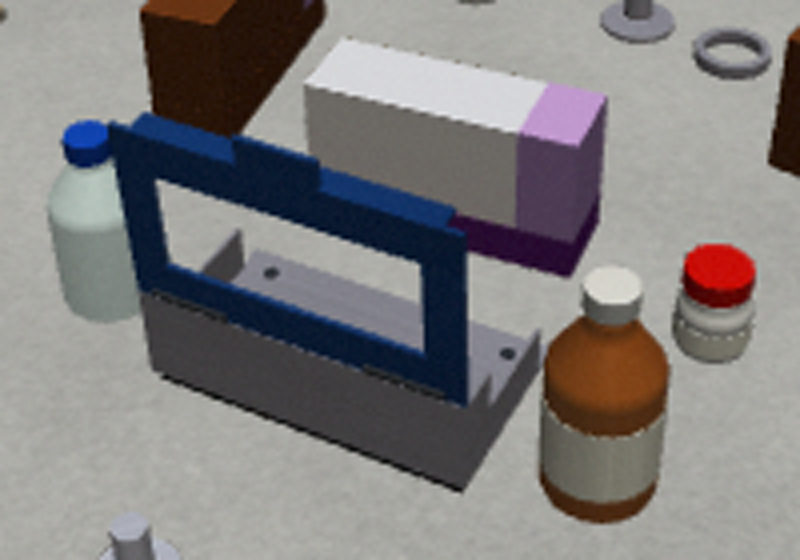

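```bash
python3 - <<'E'
from h import *
S=lambda x,y,z:ray("side",220+x/4.4,100+y/4.2,z)
C=lambda x,y,z:ray("scene",220+x/4,165+y/4,z)
for nm,P in dict(side_top=[S(240,342,110),S(545,365,110),S(540,428,110),S(224,403,110)],side_bot=[S(236,520,0),S(529,541,0)],
 scene_top=[C(345,38,110),C(607,96,110),C(582,144,110),C(305,85,110)],scene_bot=[C(573,276,0)],
 disp_back=[C(160,375,0),C(462,490,0)],floorback=[S(293,272,12),S(575,305,12)],scr_side=[S(316,285,12),S(543,312,12)],scr_scene=[C(271,272,12),C(508,353,12)],
 tab=[S(438,50,180)],am=[S(195,325,0),C(602,517,0)],cl=[S(664,392,0),C(105,317,0)],jar=[S(110,443,0),C(712,358,0)]).items():
  print(nm); [print(' ',p.round(1)) for p in P]
E
```

```text
side_top
  [651.3  31.6 110. ]
  [462.6   8.1 110. ]
  [455.6  66.4 110. ]
  [643.1  89.3 110. ]
side_bot
  [643.3  87.8   0. ]
  [456.2  61.9  -0. ]
scene_top
  [461.2  67.6 110. ]
  [646.8  90.  110. ]
  [654.6  35.2 110. ]
  [468.    6.8 110. ]
scene_bot
  [653.7  35.7   0. ]
disp_back
  [ 469.4 -171.9    0. ]
  [ 676.8 -161.3    0. ]
floorback
  [ 677.5 -163.6   12. ]
  [ 465.  -174.8   12. ]
scr_side
  [ 656.4 -152.2   12. ]
  [ 486.5 -160.8   12. ]
scr_scene
  [484.1 -69.1  12. ]
  [654.5 -60.7  12. ]
tab
  [ 586.5 -239.4  180. ]
am
  [733.5 -98.1  -0. ]
  [ 754.5 -140.1    0. ]
cl
  [ 389.4 -105.2    0. ]
  [ 405.9 -147.1    0. ]
jar
  [748.   37.6   0. ]
  [761.9   8.1   0. ]
```

```bash
python3 - <<'E'
from h import *
def cloud(n):
    p,d=get_image(n);c=camera_params(n);K=c["K"];v,u=np.mgrid[0:400,0:640]
    q=np.stack([(u-K[0,2])/K[0,0]*d,-(v-K[1,2])/K[1,1]*d,-d,np.ones_like(d)],-1)@c["T"].T
    return q[...,:3].reshape(-1,3)[d.ravel()>0],p.reshape(-1,3)[d.ravel()>0]
for n in("side","scene"):
    P,c=cloud(n); np.savez(f"/tmp/{n}.npz",P=P,c=c)
    b=(abs(P[:,0]-570)<60)&(abs(P[:,1]-150)<30)&(P[:,2]<40); print(n,"bench z",np.median(P[b,2]),P[b,2].std())
    # carton top
    m=(abs(P[:,2]-110)<6)&(P[:,0]>430)&(P[:,0]<680)&(P[:,1]>-20)&(P[:,1]<120)
    Q=P[m];r=cv2.minAreaRect(Q[:,:2].astype(np.float32));print("ctop",m.sum(),r,np.median(Q[:,2]))
    # carton front face
    a=np.radians(7.1);xh=np.array([np.sin(a),-np.cos(a)]);yh=np.array([np.cos(a),np.sin(a)])
    L=P[:,:2]-[555,49];X=L@xh;Y=L@yh
    for s in(-1,1):
        m=(abs(X-s*30)<12)&(abs(Y)<85)&(P[:,2]>25)&(P[:,2]<95)
        if m.sum()>50:
            f=np.polyfit(Y[m],X[m],1);print("cface",s,m.sum(),f[0]*57.3,f[1],(X[m]-np.polyval(f,Y[m])).std())
    a=np.radians(2.9);xh=np.array([np.sin(a),-np.cos(a)]);yh=np.array([np.cos(a),np.sin(a)])
    L=P[:,:2]-[569.5,-109];X=L@xh;Y=L@yh
    m=(abs(P[:,2]-12)<6)&(abs(X)<75)&(abs(Y)<120)
    if m.sum()>20: print("floor",m.sum(),np.percentile(X[m],[0,1,5,95,99,100]).round(1),np.percentile(Y[m],[0,1,5,95,99,100]).round(1),np.median(P[m,2]))
    m=(abs(X-60)<14)&(abs(Y)<95)&(P[:,2]>22)&(P[:,2]<66)
    if m.sum()>20:
        f=np.polyfit(Y[m],X[m],1);print("wall",m.sum(),f[0]*57.3,f[1],(X[m]-np.polyval(f,Y[m])).std(),np.percentile(X[m],[5,95]))
    m=(abs(X-60)<80)&(P[:,2]>20)&(P[:,2]<68)&(abs(Y)<115)&(X>-50)
    print("Yr",np.percentile(Y[m],[0,.5,2,98,99.5,100]).round(1))
    m=(c[:,0]>1.6*c[:,2]+15)&(c[:,0].astype(int)>c[:,1]+15)&(abs(Y)<125)&(P[:,2]>75)&(P[:,2]<230)&(X>30)&(X<160)
    Q=np.c_[X,Y,P[:,2]][m]; print("cover",m.sum(),np.percentile(Q,[0.5,50,99.5],axis=0).round(1)); 
    if n=="side":
        f=np.polyfit(Q[:,2],Q[:,0],1);print(f, "x at 78",np.polyval(f,78))
    np.save(f"/tmp/cov{n}.npy",Q)
E
```

```text
side bench z 0.2134807840867552 1.4150080910654173
ctop 1196 ((556.2984619140625, 49.260005950927734), (190.72000122070312, 64.74723052978516), 7.131892681121826) 110.30662265047135
cface -1 1118 0.1481016301159137 -29.279133977037123 1.2713076431798858
floor 1166 [-59.3 -43.1 -18.7  61.4  63.9  65.6] [-104.3 -100.   -94.    98.2  106.5  108.1] 12.53700140469931
wall 631 0.1043525116755162 61.15634747292583 1.823327137628777 [58.12724025 64.06223128]
Yr [-104.4 -104.3 -102.9  107.5  108.8  109.3]
cover 1144 [[  49.4 -101.3   80.1]
 [  63.    -1.6  174.2]
 [  69.6  103.4  215.9]]
[-2.36708278e-03  6.27060903e+01] x at 78 62.52145783712287
scene bench z 1.6409705759235749 1.3287348280736706
ctop 1126 ((554.9860229492188, 47.140167236328125), (191.88076782226562, 63.810916900634766), 7.685952186584473) 111.26388464118884
cface 1 1098 0.13245208034164402 29.80224467831911 1.430262243622966
floor 903 [-61.  -59.9 -57.3  64.2  65.4  66.1] [-105.5 -102.7  -94.3  105.8  108.9  109.4] 13.526892621274214
wall 930 0.011326469176555649 63.84544869238212 0.9500548483439922 [62.32309103 65.34704315]
Yr [-106.2 -104.8 -102.9  108.9  109.3  109.6]
cover 2502 [[  50.9 -103.9   77.6]
 [  66.2   12.7  177.5]
 [  70.4  107.6  218.5]]
```

Carton: centre ≈ (555,49), yaw offset 7.2°. Dispenser: centre ≈ (571.6,−111.4), offset 2.9°, cover roughly upright. I'll move above the carton.

```bash
python3 -m jog '[30,-30,-30,0,85, 551,-562,-45,6.8,85, 551,-562,-45,6.8,85, 551,-562,-45,6.8,85, 551,-562,-45,6.8,85, 551,-562,-45,6.8,85, 551,-562,-45,6.8,85, 551,-562,-45,6.8,85, 551,-562,-45,6.8,85, 551,-562,-45,6.8,85, 551,-562,-45,6.8,85, 551,-562,-45,6.8,85, 551,-562,-45,6.8,85, 551,-562,-45,6.8,85, 551,-562,-45,6.8,85, 551,-562,-45,6.8,85, 551,-562,-45,6.8,85, 551,-562,-45,6.8,85, 551,-562,-45,6.8,85, 551,-562,-45,6.8,85]'
```

```text
clock: 1.92
eef_pos: [558.4, 56.9, 449.9]
tool_rot: [-3.136, -0.005, 0.137]
force: [-0.2, 0.8, -0.4]
width: 85.0
```

```bash
python3 - <<'E'
from h import *
p,d=get_image("wrist");cv2.imwrite("pics/w1.png",p);print(read_state()["eef_pos"],read_state()["tool_rot"])
c=[(555+sx*np.sin(a)+sy*np.cos(a),48.7-sx*np.cos(a)+sy*np.sin(a),110) for a in[np.radians(7.2)] for sx,sy in((30,95),(30,-95),(-30,95),(-30,-95))]
print([np.round(proj("wrist",q)) for q in c])
a=np.radians(2.95)
print([np.round(proj("wrist",(571.6+sx*np.sin(a)+sy*np.cos(a),-111.4-sx*np.cos(a)+sy*np.sin(a),12))) for sx,sy in((-62,107),(-62,-107))])
E
```

```text
[557.33740766  53.78326851 449.51512389] [-3.13843987e+00 -1.87109931e-03  1.34478669e-01]
[array([358.,  96.]), array([351., 263.]), array([299.,  96.]), array([301., 262.])]
[array([408.,  90.]), array([384., 237.])]
```

View pics/w1.png

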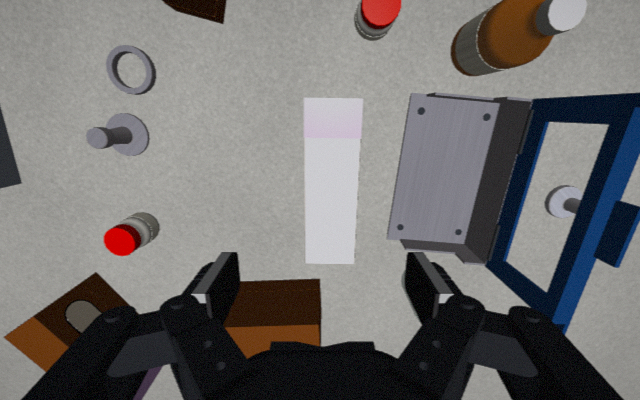

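```bash
python3 -m jog '[0,0,0,0,85, 0,0,20,0,85, 0,0,60,0,85, 0,0,100,0,85, 0,0,135,0,85, 0,0,165,0,85, 0,0,190,0,85, 0,0,205,0,85, 0,0,210,0,85, 0,0,210,0,85, 0,0,210,0,85]'
python3 - <<'E'
from h import *
p,d=get_image("wrist");cv2.imwrite("pics/w2.png",p);print(read_state()["eef_pos"],read_state()["tool_rot"],read_state()["force"])
E
```

```text
clock: 2.88
eef_pos: [556.1, 47.0, 240.5]
tool_rot: [3.141, -0.001, 0.124]
force: [0.7, 0.3, 0.5]
width: 85.2
[556.38083667  47.32880373 240.99580345] [ 3.14113386e+00 -2.02439259e-03  1.24893375e-01] [-0.13586719 -0.06837698  0.23908166]
```

View pics/w2.png

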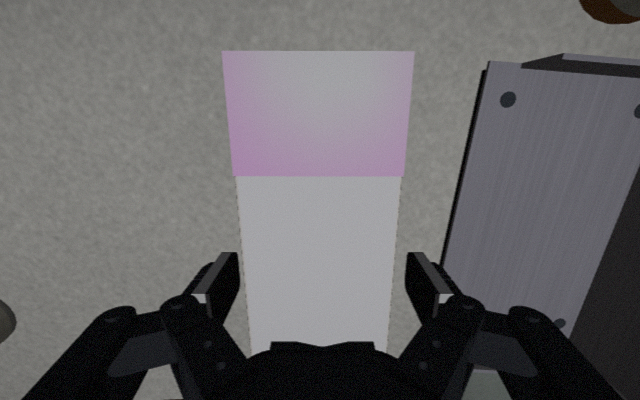

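The carton is centred between the fingers (edges at u≈236 and 403 by the pads), so I'll close.

```bash
python3 -m jog '[0,0,0,0,52, 0,0,0,0,52, 0,0,0,0,52, 0,0,0,0,52, 0,0,0,0,52, 0,0,0,0,52, 0,0,-3,0,52, 0,0,-4,0,52, 0,0,-4,0,52]'; python3 - <<'E'
from h import *
p,d=get_image("side");cv2.imwrite("pics/s2.png",cv2.resize(p[100:260,220:420],None,fx=4,fy=3.7));print(read_state())
E
```

```text
clock: 3.68
eef_pos: [555.8, 48.1, 243.8]
tool_rot: [3.142, 0.0, 0.126]
force: [0.3, -0.7, -3.3]
width: 59.7
{'clock': 3.7333, 'qpos': array([-0.09592914,  0.72672719, -0.06292031,  1.90607165,  0.08546527,
        0.51173917, -1.66224075]), 'qd': array([-0.00145686,  0.00457645,  0.00096401,  0.00077576, -0.00038482,
       -0.00122961, -0.00199103]), 'tau': array([-3.70561494e-03, -5.51878059e+01, -1.34892301e-01, -1.19208008e+01,
        5.71613666e-03,  1.56987249e-02,  1.25525014e-03]), 'eef_pos': array([555.77438843,  48.12224197, 243.61600496]), 'tool_rot': array([3.14156331e+00, 4.01353271e-04, 1.26112753e-01]), 'force': array([ 0.82634184,  0.32432164, -4.03538333]), 'torque': array([ 0.01509822, -0.01652299, -0.01939888]), 'width': 58.99429213593375}
```

View pics/s2.png

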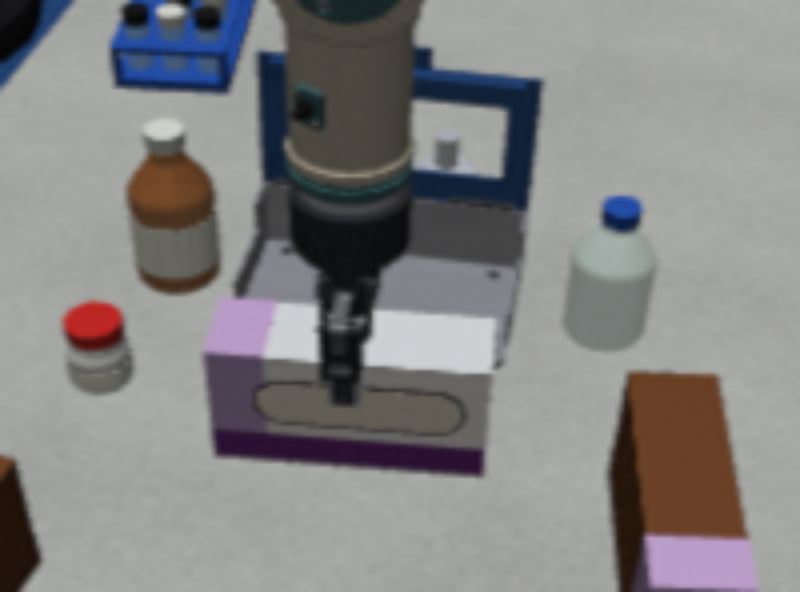

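```bash
python3 -m jog '[0.5,6,0,0.5,52, 1,16,0,1.2,52, 2,27,0,2,52, 2.5,38,0,2.8,52, 3,48,0,3.5,52, 3.5,56,0,4,52, 3.7,62,0,4.25,52, 3.7,65.5,0,4.25,52, 3.7,65.5,0,4.25,52, 3.7,65.5,1.5,4.25,52, 3.7,65.5,3,4.25,52, 3.7,65.5,3.5,4.25,52, 3.7,65.5,3.5,4.25,52]'; python3 - <<'E'
from h import *
print(read_state()["eef_pos"],read_state()["tool_rot"],read_state()["force"],read_state()["width"])
p,d=get_image("wrist");cv2.imwrite("pics/w3.png",p)
p,d=get_image("side");cv2.imwrite("pics/s3.png",cv2.resize(p[100:240,240:400],None,fx=4.8,fy=4.2))
p,d=get_image("scene");cv2.imwrite("pics/c3.png",cv2.resize(p[165:305,220:420],None,fx=4,fy=4))
E
```

```text
clock: 4.82
eef_pos: [567.8, -15.6, 241.1]
tool_rot: [-3.141, -0.0, 0.053]
force: [-2.4, -0.4, 4.9]
width: 59.3
[567.79186226 -15.58422459 241.05551301] [-3.14131695e+00 -3.44676826e-04  5.28511993e-02] [-2.36684503 -0.40000811  4.89831692] 59.291047329267585
```

View pics/w3.png

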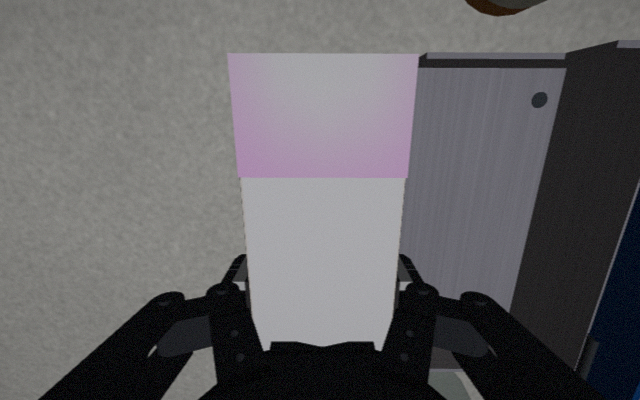

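View pics/s3.png

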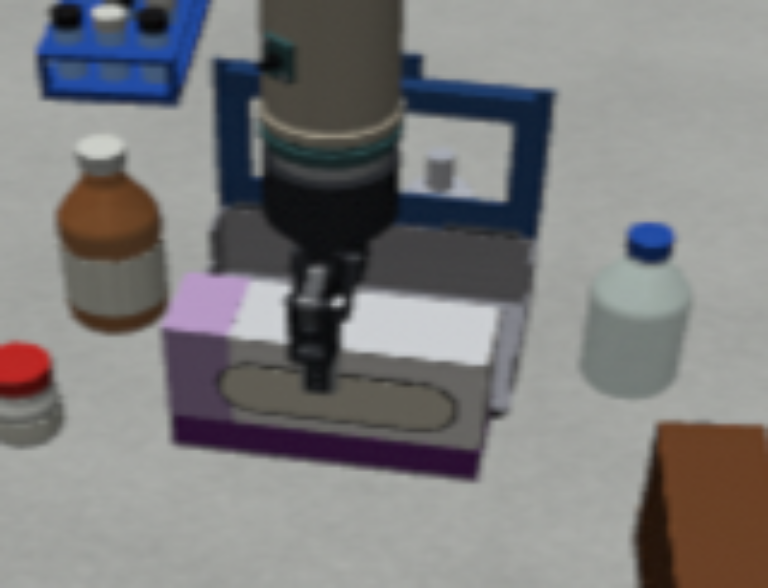

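View pics/c3.png

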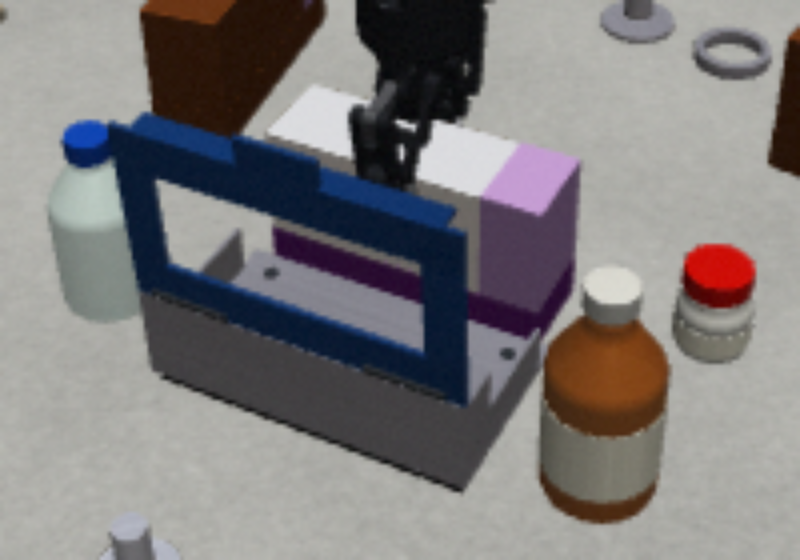

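```bash
python3 - <<'E'
from h import *
S=lambda x,y,z:ray("side",240+x/4.8,100+y/4.2,z)
C=lambda x,y,z:ray("scene",220+x/4,165+y/4,z)
a=np.radians(2.95);xh=np.array([np.sin(a),-np.cos(a)]);yh=np.array([np.cos(a),np.sin(a)])
def D(p): L=p[:2]-[571.6,-111.4]; return L@xh,L@yh
for P in [S(190,273,110),S(500,303,110),S(490,363,110),S(163,328,110),S(173,443,0),S(478,478,0),C(312,86,110),C(580,161,110),C(543,213,110),C(265,135,110)]: print(np.round(D(P),1))
for n in("side","scene"):
    p,d=get_image(n);c=camera_params(n);K=c["K"];v,u=np.mgrid[0:400,0:640]
    P=(np.stack([(u-K[0,2])/K[0,0]*d,-(v-K[1,2])/K[1,1]*d,-d,np.ones_like(d)],-1)@c["T"].T)[...,:3].reshape(-1,3)
    L=P[:,:2]-[571.6,-111.4];X=L@xh;Y=L@yh
    m=(abs(P[:,2]-110)<4)&(abs(X+92)<45)&(abs(Y)<115)
    print(n,"top Y",np.percentile(Y[m],[0,1,99,100]).round(1),"X",np.percentile(X[m],[0,2,98,100]).round(1))
    for s in(-1,1):
        m=(abs(X+92-s*30)<12)&(abs(Y)<88)&(abs(Y)>25)&(P[:,2]>25)&(P[:,2]<95)
        if m.sum()>50:
            f=np.polyfit(Y[m],X[m],1);print("face",s,m.sum(),f[0]*57.3,f[1])
    m=(X>-40)&(P[:,2]>20)&(P[:,2]<70)&(abs(Y)<116)&(X<70)
    print("cheeks Y",np.percentile(Y[m],[0,.5,99.5,100]).round(1))
E
```

```text
[-66.3  90.8]
[-62.5 -96.1]
[-123.9  -97.7]
[-125.5   92.1]
[-122.5   93.5]
[-121.3  -97.1]
[-124.3  -92.7]
[-125.4   95.9]
[-69.3  95.4]
[-64.3 -92.4]
side top Y [-94.6 -93.4  94.4  96.3] X [-128.8 -126.7  -66.8  -61.2]
face -1 773 0.11809272612331827 -125.8522225129293
cheeks Y [-106.4 -106.3  107.   107.5]
scene top Y [-95.  -92.5  94.5  95.7] X [-133.8 -126.4  -65.1  -55.2]
face 1 450 0.06863239745905818 -66.74958804502371
cheeks Y [-109.3 -107.   107.3  108. ]
```

Centred and square to about 0.1°, with a gap of about 4 mm. I'll close the gap in the grip.

```bash
python3 -m jog '[0,1.5,0,0,52, 0,3,0,0,52, 0,4,0,0,52, 0,4,0,0,52]'; python3 -m jog '[0,0.7,0,0,52, 0,1.4,0,0,52, 0,1.4,0,0,52]'
```

```text
clock: 5.4
eef_pos: [568.6, -18.8, 241.1]
tool_rot: [-3.14, -0.002, 0.054]
force: [-0.9, 2.7, 5.4]
width: 59.6
clock: 5.65
eef_pos: [568.8, -20.0, 241.1]
tool_rot: [-3.14, -0.002, 0.054]
force: [-1.2, 2.6, 5.6]
width: 59.5
```

```bash
python3 -m jog '[0,1,0,0,52, 0,1,0,0,52]'; python3 -m jog '[0,1,0,0,52, 0,1,0,0,52]'
```

```text
clock: 5.82
eef_pos: [568.8, -20.4, 241.1]
tool_rot: [-3.139, -0.002, 0.053]
force: [-1.1, 4.3, 4.4]
width: 59.5
clock: 5.98
eef_pos: [568.9, -20.8, 241.2]
tool_rot: [-3.138, -0.002, 0.053]
force: [-0.9, 5.7, 5.6]
width: 59.3
```

```bash
python3 -m jog '[0,-0.5,0,0,60, 0,-0.5,0,0,70, 0,-0.5,0,0,80, 0,-0.5,0,0,80, 0,-0.5,-3,0,80, 0,-0.5,-25,0,80, 0,-0.5,-55,0,80, 0,-0.5,-75,0,80, -1,-20,-80,0,40, -2,-50,-80,0,0, -2,-64,-80,0,0, -2,-64,-80,0,0, -2,-64,-60,0,0, -2,-64,-40,0,0, -2,-64,-22,0,0, -2,-64,-20,0,0, -2,-64,-20,0,0]'; python3 - <<'E'
from h import *
print(read_state()["eef_pos"],read_state()["tool_rot"],read_state()["force"],read_state()["width"])
p,d=get_image("side");cv2.imwrite("pics/s4.png",cv2.resize(p[100:240,240:400],None,fx=4.8,fy=4.2))
p,d=get_image("scene");cv2.imwrite("pics/c4.png",cv2.resize(p[165:305,220:420],None,fx=4,fy=4))
E
```

```text
clock: 7.4
eef_pos: [562.5, 38.9, 259.3]
tool_rot: [3.141, 0.003, 0.051]
force: [-0.3, 0.6, 0.6]
width: 0.4
[562.52901323  38.93057075 259.34820391] [3.14058618e+00 2.64756251e-03 5.08089697e-02] [-0.30071249  0.6328236   0.56199863] 0.35438702723615945
```

View pics/s4.png

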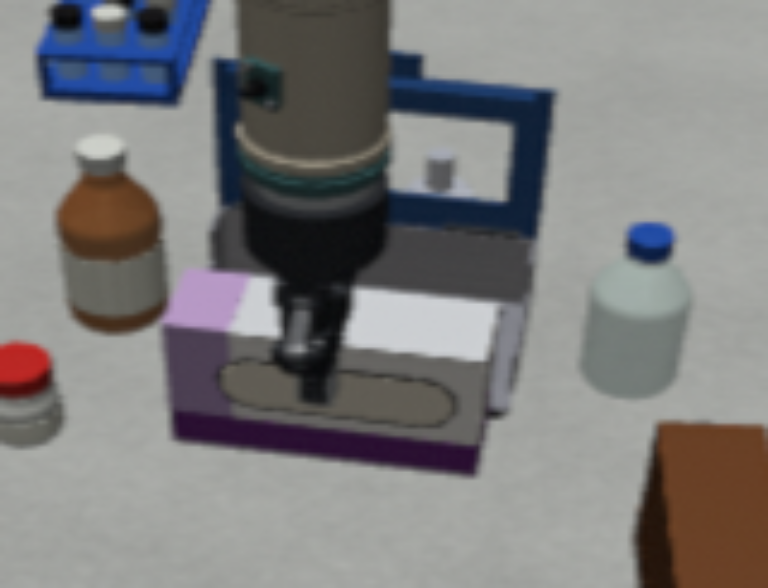

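View pics/c4.png

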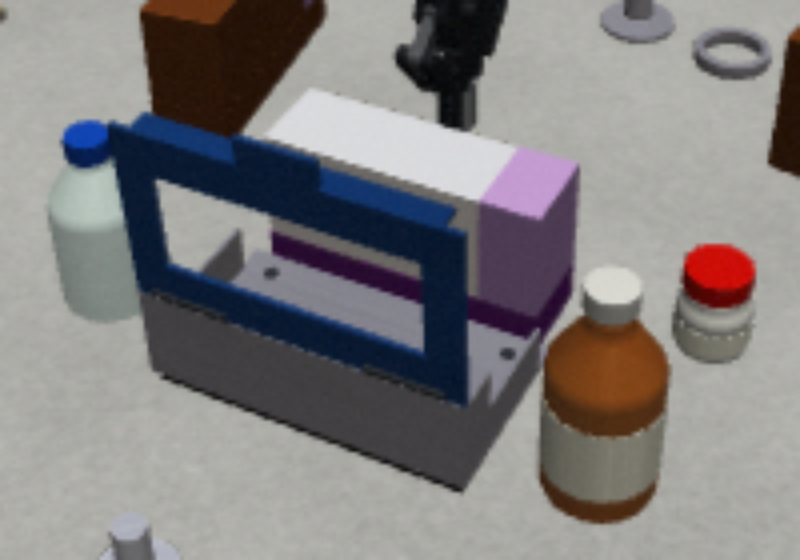

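```bash
python3 -m jog '[1,4,0,0,0, 1,8,0,0,0, 1,12,0,0,0, 1,15,0,0,0, 1,18,0,0,0, 1,21,0,0,0, 1,24,0,0,0, 1,27,0,0,0, 1,30,0,0,0, 1,32,0,0,0]'; python3 - <<'E'
from h import *
print(read_state()["eef_pos"],read_state()["force"])
p,d=get_image("side");cv2.imwrite("pics/s5.png",cv2.resize(p[100:240,240:400],None,fx=4.8,fy=4.2))
E
```

```text
clock: 8.33
eef_pos: [565.6, 7.7, 260.2]
tool_rot: [3.141, 0.0, 0.052]
force: [-0.0, 1.4, 1.2]
width: 0.1
[565.5779632    7.69417953 260.21652685] [-0.02618104  1.38847343  1.24892981]
```

View pics/s5.png

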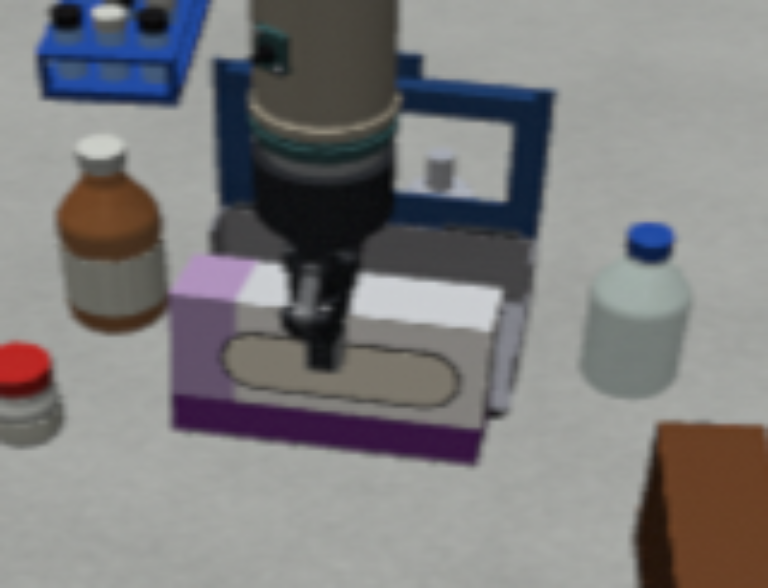

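It's tipping evenly over the edge, so I'll continue.

```bash
python3 -m jog '[0,3,0,0,0, 0,6,0,0,0, 0,9,0,0,0, 0,12,0,0,0, 0,15,0,0,0, 0,18,0,0,0, 0,21,0,0,0, 0,24,0,0,0, 0,28,0,0,0, 0,32,0,0,0, 0,36,0,0,0, 0,40,0,0,0, 0,44,0,0,0, 0,48,0,0,0, 0,48,0,0,0]'; python3 - <<'E'
from h import *
print(read_state()["eef_pos"],read_state()["force"])
p,d=get_image("side");cv2.imwrite("pics/s6.png",cv2.resize(p[100:240,240:400],None,fx=4.8,fy=4.2))
E
```

```text
clock: 9.63
eef_pos: [568.1, -41.1, 260.2]
tool_rot: [3.141, 0.0, 0.05]
force: [-0.2, 0.4, -0.1]
width: -0.2
[568.07244424 -41.07023324 260.19910617] [-0.16734453  0.38734075 -0.06727126]
```

View pics/s6.png

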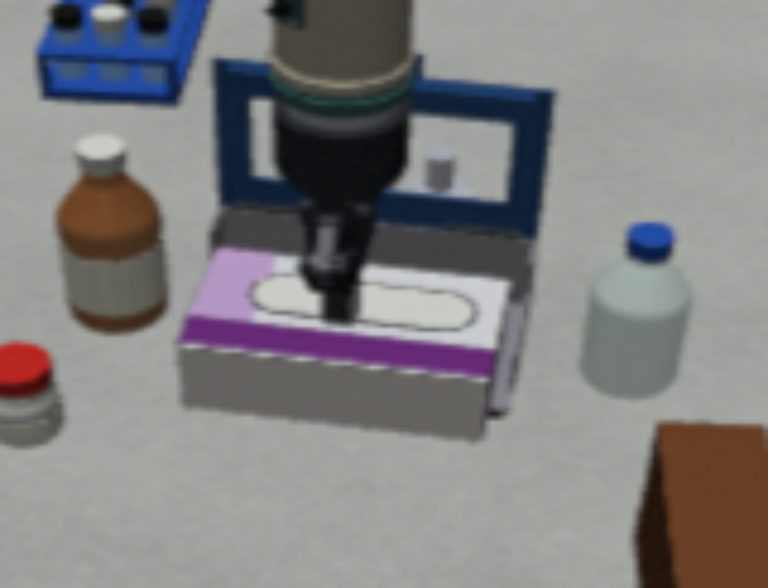

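Lying on its back with the oval up. Next I'll go behind the foot end and push it home.

```bash
python3 -m jog '[0,-10,-10,0,0, 0,-30,-10,0,0, 0,-48,-5,0,0, 0,-50,10,0,0, 0,-50,30,0,0, 0,-50,46,0,0, 0,-50,48,0,0, 0,-46,48,0,0, 0,-42,48,0,0, 0,-38,48,0,0, 0,-34,48,0,0, 0,-30,48,0,0, 0,-26,48,0,0, 0,-22,48,0,0, 0,-18,48,0,0, 0,-14,48,0,0, 0,-10,48,0,0, 0,-6,48,0,0, 0,-3,48,0,0, 0,-3,48,0,0]'; python3 - <<'E'
from h import *
print(read_state()["eef_pos"],read_state()["force"])
p,d=get_image("side");cv2.imwrite("pics/s7.png",cv2.resize(p[100:240,240:400],None,fx=4.8,fy=4.2))
E
```

```text
clock: 11.35
eef_pos: [567.9, -38.0, 212.1]
tool_rot: [3.141, 0.0, 0.051]
force: [-0.1, 1.0, -0.2]
width: -0.0
[567.87849228 -37.96020523 212.14419121] [-0.07831724  1.04854032 -0.19039999]
```

View pics/s7.png

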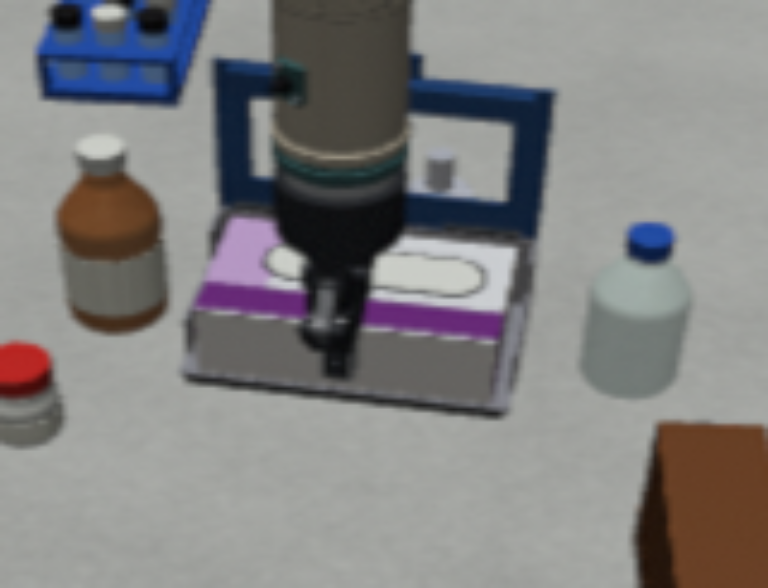

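```bash
python3 -m jog '[0,1.5,0,0,0, 0,3,0,0,0, 0,3,0,0,0]'; python3 -m jog '[0,1.5,0,0,0, 0,3,0,0,0, 0,3,0,0,0]'
```

```text
clock: 11.65
eef_pos: [568.0, -39.9, 212.1]
tool_rot: [3.142, 0.0, 0.052]
force: [-0.7, 1.1, -0.4]
width: 0.1
clock: 11.9
eef_pos: [568.2, -43.1, 212.2]
tool_rot: [3.141, 0.0, 0.052]
force: [0.5, 0.9, 0.2]
width: 0.2
```

```bash
python3 -m jog '[0,1.5,0,0,0, 0,2.5,0,0,0, 0,2.5,0,0,0]'; python3 -m jog '[0,1,0,0,0, 0,2,0,0,0, 0,2,0,0,0]'
```

```text
clock: 12.15
eef_pos: [568.4, -45.6, 212.2]
tool_rot: [3.141, -0.0, 0.052]
force: [0.2, -0.5, -0.5]
width: -0.2
clock: 12.4
eef_pos: [568.5, -46.1, 212.3]
tool_rot: [-3.14, -0.0, 0.053]
force: [-0.0, 4.5, -0.0]
width: 0.3
```

```bash
python3 -m jog '[0,1,0,0,0, 0,2,0,0,0, 0,2,0,0,0]'; python3 -m jog '[0,-10,0,0,0, 0,-40,0,0,0, 0,-60,0,0,0, 0,-60,0,0,0]';python3 - <<'E'
from h import *
print(read_state()["eef_pos"],read_state()["force"])
p,d=get_image("side");cv2.imwrite("pics/s8.png",cv2.resize(p[100:240,240:400],None,fx=4.8,fy=4.2))
p,d=get_image("wrist");cv2.imwrite("pics/w8.png",p)
p,d=get_image("scene");cv2.imwrite("pics/c8.png",cv2.resize(p[165:305,220:420],None,fx=4,fy=4))
E
```

```text
clock: 12.65
eef_pos: [568.5, -46.5, 212.3]
tool_rot: [-3.138, 0.0, 0.054]
force: [-0.9, 8.7, 1.3]
width: 0.1
clock: 12.98
eef_pos: [565.3, 15.7, 212.3]
tool_rot: [-3.139, -0.001, 0.058]
force: [-0.5, 1.3, -0.4]
width: -0.2
[565.33504448  15.69039849 212.32270106] [-0.50079016  1.27839196 -0.41066104]
```

View pics/s8.png

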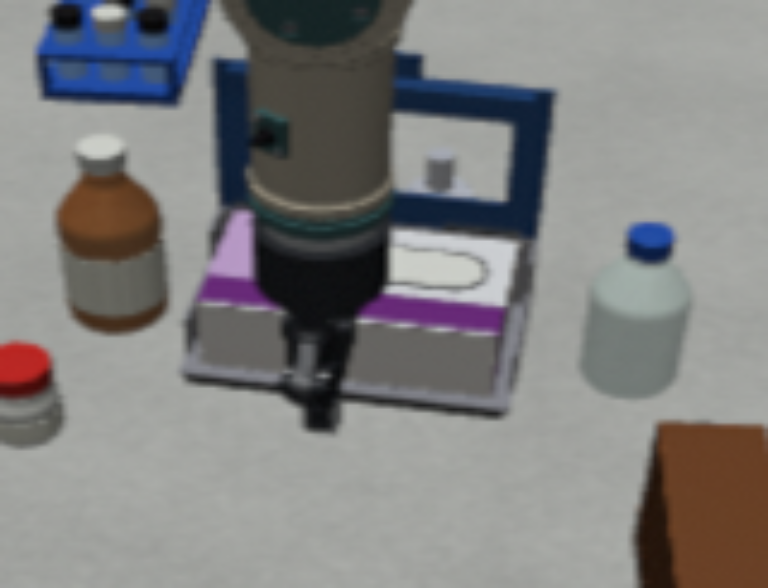

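View pics/c8.png

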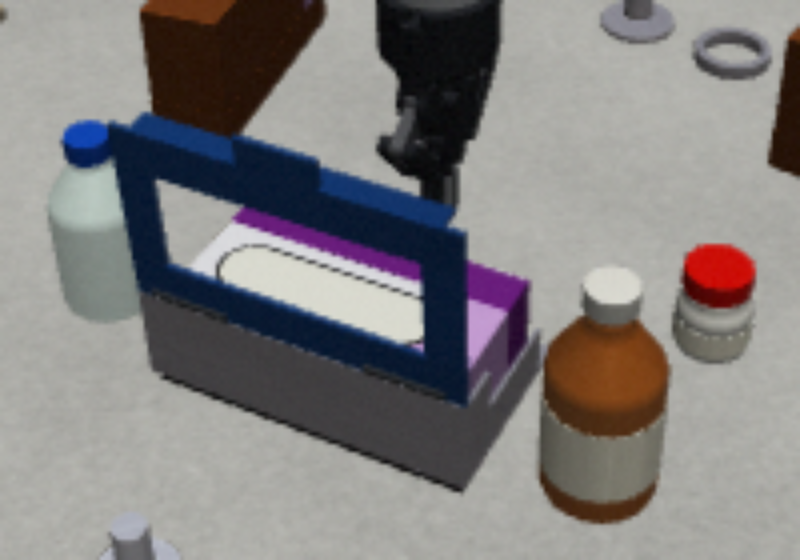

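View pics/w8.png

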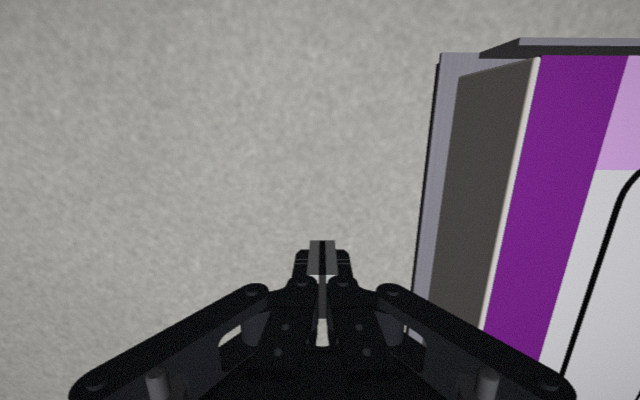

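```bash
python3 - <<'E'
from h import *
a=np.radians(2.95);xh=np.array([np.sin(a),-np.cos(a)]);yh=np.array([np.cos(a),np.sin(a)])
p,d=get_image("side");c=camera_params("side");K=c["K"];v,u=np.mgrid[0:400,0:640]
P=(np.stack([(u-K[0,2])/K[0,0]*d,-(v-K[1,2])/K[1,1]*d,-d,np.ones_like(d)],-1)@c["T"].T)[...,:3].reshape(-1,3)
L=P[:,:2]-[571.6,-111.4];X=L@xh;Y=L@yh
for r in((-90,-25),(25,90),(-90,90)):
    m=(abs(X+52)<12)&(Y>r[0])&(Y<r[1])&(abs(Y)>25)&(P[:,2]>22)&(P[:,2]<62)
    f=np.polyfit(Y[m],X[m],1);print(m.sum(),f[0]*57.3,f[1],np.median(X[m]))
m=(abs(P[:,2]-72)<4)&(abs(X)<52)&(abs(Y)<100);print(np.median(P[m,2]),np.percentile(Y[m],[1,99]))
Q=np.load("/tmp/covscene.npy")
for z in range(90,225,15):
    k=abs(Q[:,2]-z)<7; print(z,k.sum(),np.percentile(Q[k,0],[5,50,95]).round(1))
E
```

```text
215 0.28104501198649756 -51.04834865791627 -51.2794822300277
169 -0.38161932027560147 -50.82310881466279 -51.38707518156708
384 0.040462840976779706 -51.29019898887225 -51.32882754091827
72.68951851465556 [-93.25485396  95.4901587 ]
90 343 [62.8 64.4 65.8]
105 299 [61.6 64.5 66.3]
120 80 [64.3 65.4 66.9]
135 83 [64.1 65.8 67.3]
150 88 [65.1 66.5 67.8]
165 95 [65.5 67.1 68.4]
180 416 [66.2 67.7 69.2]
195 763 [52.6 67.2 69.5]
210 111 [67.2 68.7 70.4]
```

Carton is home and square (foot face at X≈−51.3, tilt 0.04°). Now up and over, to get behind the cover.

```bash
python3 -m jog '[0,0,-40,0,0, 0,0,-80,0,0, 0,0,-120,0,0, 0,0,-160,0,0, 0,10,-200,0,0, 0,40,-213,0,0, 0,80,-213,0,0, 0,120,-213,0,0, 0,160,-213,0,0, 0,200,-213,0,0, 0,231,-213,0,0, 0,231,-213,0,0, 0,231,-190,0,0, 0,231,-165,0,0, 0,231,-156,0,0, 0,231,-156,0,0]'; python3 - <<'E'
from h import *
print(read_state()["eef_pos"],read_state()["tool_rot"],read_state()["force"])
p,d=get_image("scene");cv2.imwrite("pics/c9.png",cv2.resize(p[120:305,200:420],None,fx=3.6,fy=3.2))
p,d=get_image("side");cv2.imwrite("pics/s9.png",cv2.resize(p[60:240,240:400],None,fx=4.8,fy=3.3))
E
```

```text
clock: 14.52
eef_pos: [576.0, -220.8, 365.7]
tool_rot: [-3.14, 0.006, 0.05]
force: [-1.1, 1.8, 0.2]
width: -0.2
[ 575.96399739 -220.7865888   365.71686226] [-3.14014141  0.00553223  0.05018767] [-1.08317222  1.80647632  0.22951308]
```

View pics/c9.png

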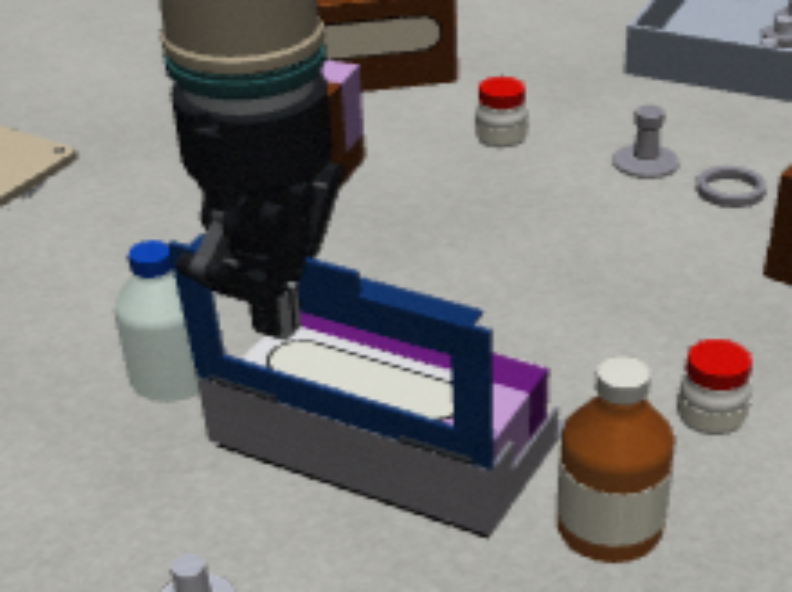

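View pics/s9.png

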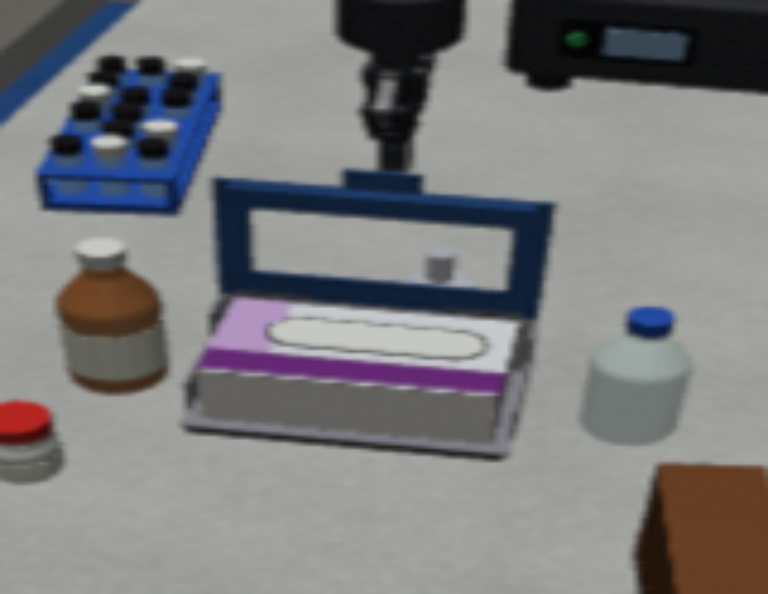

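```bash
python3 -m jog '[0,-10,0,0,0, 0,-20,0,0,0, 0,-28,0,0,0, 0,-36,0,0,0, 0,-44,-1,0,0, 0,-52,-1,0,0, 0,-60,-1,0,0, 0,-68,0,0,0, 0,-76,1,0,0, 0,-84,4,0,0, 0,-91,8,0,0, 0,-98,12,0,0, 0,-105,16,0,0, 0,-112,21,0,0, 0,-118,27,0,0, 0,-118,27,0,0]'; python3 - <<'E'
from h import *
print(read_state()["eef_pos"],read_state()["tool_rot"],read_state()["force"])
p,d=get_image("scene");cv2.imwrite("pics/c10.png",cv2.resize(p[120:305,200:420],None,fx=3.6,fy=3.2))
p,d=get_image("side");cv2.imwrite("pics/s10.png",cv2.resize(p[60:240,240:400],None,fx=4.8,fy=3.3))
E
```

```text
clock: 15.95
eef_pos: [570.9, -100.2, 339.7]
tool_rot: [-3.14, 0.002, 0.054]
force: [0.2, 0.5, 0.4]
width: 0.0
[ 570.87581004 -100.15424229  339.72465871] [-3.13982928e+00  2.43460431e-03  5.41248083e-02] [0.16969341 0.51423381 0.40835627]
```

View pics/c10.png

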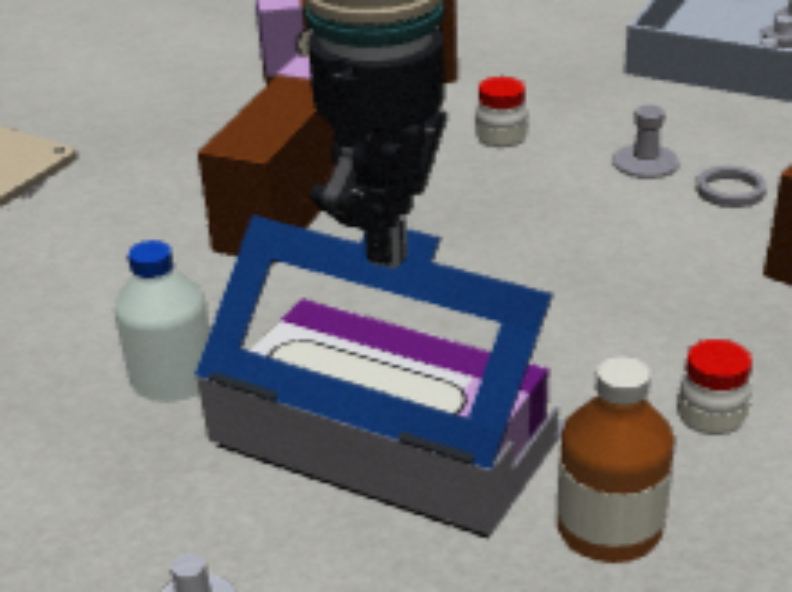

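View pics/s10.png

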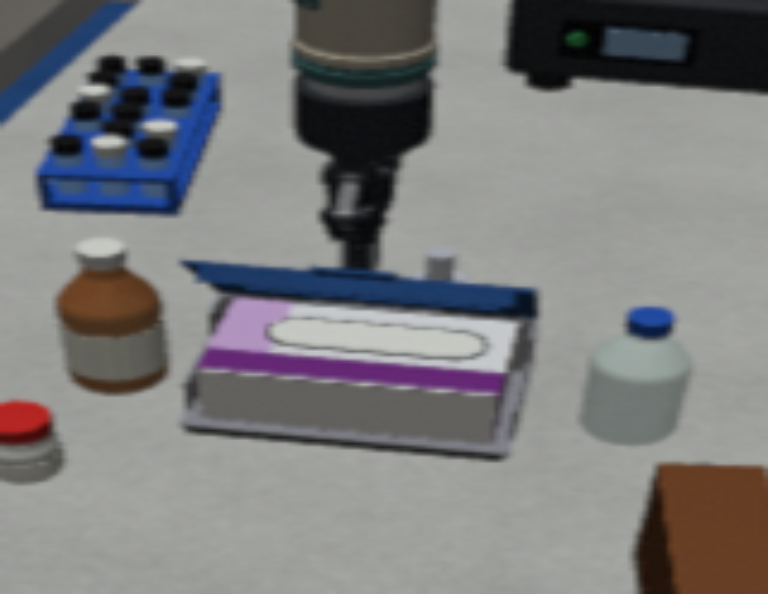

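```bash
python3 -m jog '[0,-6,6,0,0, 0,-11,12,0,0, 0,-16,19,0,0, 0,-20,26,0,0, 0,-24,33,0,0, 0,-28,40,0,0, 0,-31,47,0,0, 0,-34,55,0,0, 0,-36,63,0,0, 0,-38,71,0,0, 0,-39,78,0,0, 0,-39,83,0,0, 0,-39,86,0,0, 0,-39,86,0,0]'; python3 -m jog '[0,0,1,0,0, 0,0,2,0,0, 0,0,2,0,0]'
```

```text
clock: 17.22
eef_pos: [569.0, -63.4, 254.4]
tool_rot: [-3.142, 0.001, 0.052]
force: [0.3, 0.5, 0.6]
width: -0.1
clock: 17.47
eef_pos: [569.4, -63.4, 253.6]
tool_rot: [3.141, -0.001, 0.052]
force: [-0.3, 0.7, 0.8]
width: -0.2
```

```bash
python3 -m jog '[0,0,1,0,0, 0,0,2,0,0, 0,0,2,0,0]'; python3 -m jog '[0,0,1,0,0, 0,0,2,0,0, 0,0,2,0,0]'; python3 - <<'E'
from h import *
p,d=get_image("side");cv2.imwrite("pics/s11.png",cv2.resize(p[60:240,240:400],None,fx=4.8,fy=3.3))
E
```

```text
clock: 17.72
eef_pos: [569.4, -63.4, 253.4]
tool_rot: [3.141, -0.001, 0.052]
force: [-4.5, -0.5, 15.7]
width: -0.1
clock: 17.97
eef_pos: [569.3, -63.4, 253.2]
tool_rot: [3.141, -0.002, 0.052]
force: [-7.5, 1.3, 30.3]
width: 0.0
```

View pics/s11.png

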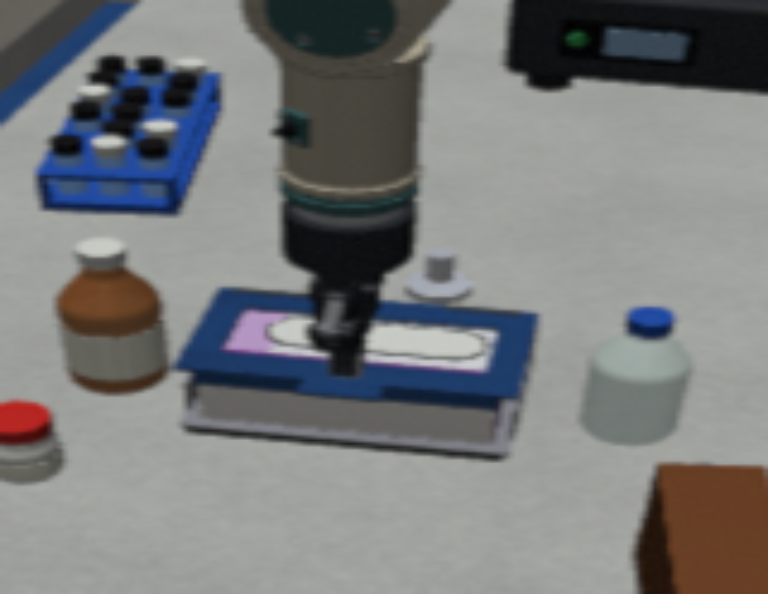

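Cover at its stop (tip z≈80, 30 N). Retract and check.

```bash
python3 -m jog '[0,0,-4,0,0, 0,0,-10,0,0, 0,0,-40,0,0, 0,0,-80,0,0, 0,-20,-120,0,0, 0,-60,-150,0,0, 0,-100,-160,0,0, 0,-140,-160,0,0, 0,-180,-160,0,0, 0,-180,-160,0,0]'; python3 - <<'E'
from h import *
print(read_state()["eef_pos"],read_state()["force"])
for n in("side","scene","wrist"):
    p,d=get_image(n)
    if n=="wrist": cv2.imwrite("pics/w12.png",p);continue
    b=(60,240,220,420) if n=="side" else (120,305,200,420)
    cv2.imwrite(f"pics/{n}12.png",cv2.resize(p[b[0]:b[1],b[2]:b[3]],None,fx=3.6,fy=3.2))
    cv2.imwrite(f"pics/{n}12f.png",p)
    c=camera_params(n);K=c["K"];v,u=np.mgrid[0:400,0:640]
    P=(np.stack([(u-K[0,2])/K[0,0]*d,-(v-K[1,2])/K[1,1]*d,-d,np.ones_like(d)],-1)@c["T"].T)[...,:3]
    a=np.radians(2.95);xh=np.array([np.sin(a),-np.cos(a)]);yh=np.array([np.cos(a),np.sin(a)])
    L=P[...,:2]-[571.6,-111.4];X=L@xh;Y=L@yh;Z=P[...,2]
    blue=(p[...,0]>1.5*p[...,2]+15)
    m=blue&(abs(X)<75)&(abs(Y)<105)&(Z>70)&(Z<95)
    A=np.c_[X[m],Y[m],np.ones(m.sum())];s=np.linalg.lstsq(A,Z[m],rcond=None)[0];print(n,m.sum(),s,X[m].min())
E
```

```text
clock: 18.85
eef_pos: [558.6, 125.9, 410.1]
tool_rot: [-3.135, -0.002, 0.063]
force: [-0.8, 1.2, 0.6]
width: -0.2
[558.63594242 125.85790502 410.12528939] [-0.81387915  1.15739043  0.5842216 ]
side 936 [1.62192099e-02 6.42414914e-04 8.00310132e+01] -74.772383180237
scene 1871 [-1.50515908e-04 -1.39250102e-03  8.12559251e+01] -74.16996322639032
```

View pics/side12.png

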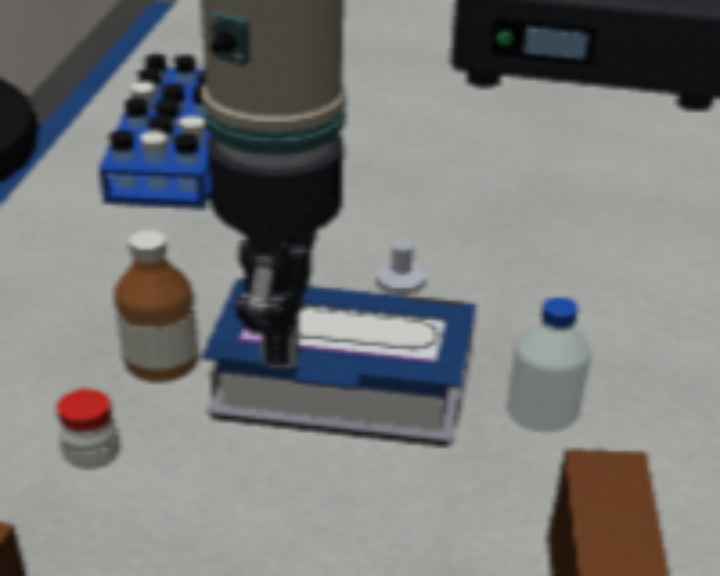

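View pics/scene12f.png

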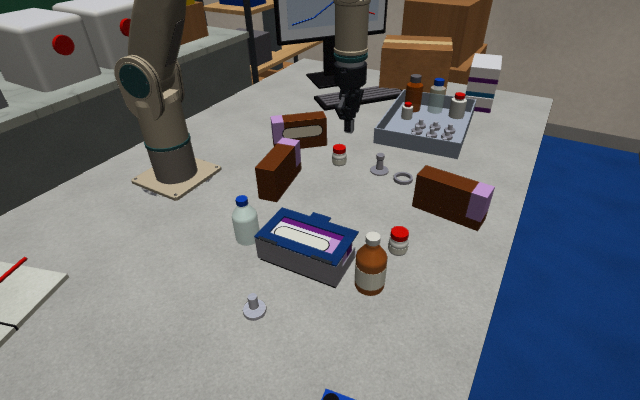

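The cover is level at z≈80, the lip hangs in front of the carton, and the bystanders are at their starting pixels. I'll hand the job in.

```bash
python3 -c "
from cell import *
finish_job()"
```

```text
the job is handed in; nothing more can be done
```

I handed the job in at about 19 s of the 69 s allowed: the carton is in the dispenser on its back, oval opening up, with the cover closed over it. I gripped it across its 60 mm and lifted it about 3 mm. I brought it still standing against the floor's front edge, centred and square, and pushed it high so it tipped over. I then pushed it to the back wall and swung the cover down with the closed fingertips.

**Last checks:**
- **Carton:** its foot face measured about -51 mm along the dispenser, against -52 mm expected when fully home. It was square to within about 0.1° and about 1 mm off the midline.
- **Cover:** it reached its stop at about 30 N of fingertip force. After I backed away, its top measured 80–81 mm above the bench. The scene camera showed it level. The side camera fit showed a slope of 0.016, which is within that camera's noise.
- **Lip:** it hangs in front of the carton in the side picture. I judged this by eye and did not measure it.
- **Surroundings:** the bottles, jars, rheometer parts and brown cartons stand where they stood in the first pictures, also judged by eye. The arm was clear of everything.

No check failed.

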